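# Uncover the sander window and hold a leg's tenon in it

### The arm

A 7-joint arm with a two-finger parallel gripper is mounted at the origin on the work surface. World frame = base frame: x ahead of the robot, y to its left, z up, the work surface at z = 0. Lengths are in m, angles in rad, forces in N, time in s.
With the tool pointing down it reaches from about 0.4 to 0.85 m from the base axis. Payload 10.4 kg.
Tool frame: the origin (TCP) lies on the centre line of the jaws, within the pads' length; the fingertips stand 11 mm ahead of it and the grasp point (between the pads) lies 8 mm behind it (tip_reach is the distance from the TCP to the fingertips, in m); z points along the fingers, y is the line along which they close (so a half turn about z gives the same grasp; the last joint's range is limited). The gripper opens to 85 mm and grips with 20 to 120 N. Pads are 22 mm wide; open, the fingers measure 114 mm over their backs; the gripper's body (76 mm by 85 mm) begins 54 mm behind the grasp point. The pads swing forward as they close: fully open they stand 13 mm farther back than shut.
Start: joints at [-1.164, 0.332, -0.065, 1.46, 0.022, 1.35, -0.088], TCP at [0.26, 0.568, 0.242] pointing down, gripper open.
Joint ranges: [-2.6, 2.6], [-0.5, 2.12], [-1.47, 1.34], [0.16, 2.42], [-1.27, 4.41], [0.06, 2.06], [-2.6, 2.6]. Speed limits (rad/s): [2.22, 2.22, 2.79, 2.79, 3.14, 3.14, 3.14].

### API

Orientations are given as a unit quaternion [x, y, z, w].
In Python, from workcell import get_obs, camera, hand_in, tip_reach gives the robot as it stands. The module is installed in compiled form; this text tells all that it offers.
- The arm moves only by the tool move_arm, never from a script. Its argument "plan" is a list of rows, each an object with "delta_pos": the shift along the tool's x, y, z in shares of 100 cm (1.0 is 100 cm), a list of three; "turn": the turn, a rotation vector about the tool's x, y, z in normalised numbers (1 is pi/2 rad), a list of three; "fingers": the closure, from 0 (fully open) to 1 (shut). A call has 1 to 12 rows; each row is the pose to reach, as a shift and turn from the pose commanded when the call began, along the tool's axes at that moment; what a row does not reach only later rows make up. A row lasts 1/8 s, in which the tool goes at most 62.5 mm and 10.7 degrees, less where a joint would pass 70% of its speed; a pose out of reach is approached as far as the arm can. A call with a gripper value outside its range is refused whole. The fingers move at their own pace and stop on an object; "force" is the grip in N (left out, the last holds). Time passes only in rows, so rows that repeat a pose let the fingers close. It gives the time, the measured TCP pose, the force, the opening and the grip force at its end, in the units of the state.
- get_obs(): the state, without advancing time (a new reading comes with each control period).
- camera(name): name is "scene" or "top" or "wrist"; returns a dict with "color" (384x512x3 uint8, red, green, blue), "range_z" (384x512 float32, m along the optical axis (not along the pixel's ray), 0 where there is no reading), "fx", "fy", "cx", "cy" (pixels), "R" (3x3) and "t" (3): a world point X has camera coordinates R X + t; the wrist camera has in their place "tool_from_camera" (4x4, takes a point from camera to tool coordinates, whose origin is the TCP and whose axes are the flange's). Camera axes: x right, y down, z forward; pixel columns grow to the right and rows downward; lengths in m; the calibration is good to about 2 mm. The wrist camera is an equidistant fisheye: a pixel r from the principal point sees the ray r / f radians off the axis. A picture is of the moment at which its call begins: read the wrist's pose just before it.
- hand_in(): hands the job in; it is judged then, once.
The state is a dict: "clock": time; "joint_pos": joint angles; "joint_velocities": joint speeds; "tau": joint torques, N m; "position": TCP position; "ee_rot": TCP orientation; "ft_force": force on the tool from outside, world axes, zero at the start; "torque": the same for the moment, N m; "grip_width": opening from 0.0 (shut) to 1.0 (fully open); "grasp_force": force on a finger pad.
Only numpy, scipy, OpenCV 4.12 (cv2) and the standard library are available. Lean on these libraries where they do the work, as an engineer would, in place of code of your own. Each camera call takes 0.05 s, during which the arm holds its last target. There are 200 camera calls.

### The job

Lift the pitched steel cover off the sander's guard and hang it astride the bar of the low rail, about the middle. Then take the square leg out of its stand, pass its flat tenon down through the window in the guard, and finish holding it there upright and still in the gripper, with about two thirds of the tenon inside and its shoulder clear of the guard, so that the gripper alone carries it. Leave the round leg, mallet, bottle and bin where they are.

Things in the scene. Friction and masses are not known exactly. Their poses are not given: they have to be found in the camera images.
- guard: bench drum sander, fixed: grey steel box 200 (x) x 180 (y) x 100 mm high, closed on top by a flat bare-steel guard plate 8 mm thick; a motor 84 mm in diameter sticks out 90 mm on its +x side. Origin: centre of the box's underside, on the bench. z up
- window (a point): centre of the window, at the guard plate's top face (100 mm above the bench), mid-plate: a straight slot through the plate, 36 mm along the guard's x, 16 mm along its y (tenon plus 2 mm each way in all, 1 mm a side), upper edge bevelled by 3 mm. Axes as the guard's. Below it the box is free for 60 mm. At the start the cover stands over it
- cover: loose steel tent of two 4 mm sheets, 0.4 kg: 110 mm along its x (the ridge), 106 mm wide (y) over the two lips it stands on; inside 80 mm wide at the bottom, inner apex 70 mm up. On the ridge a wooden grip block 70 (x) x 22 (y) mm, from 76 to 108 mm up. Origin: centre of its underside (bottom of the lips). Hung on the bar, its origin is 74 mm above the bench
- rail: low rail, fixed: a steel bar 14 mm in diameter and 260 mm long along the rail's x, its axis 130 mm above the bench, on two wooden posts 18 mm thick at x = +-119 mm that reach up to the bar. Origin: on the bench under the middle of the bar. z up
- leg: loose square wooden leg, 0.2 kg, foot up in its stand. From its origin (centre of the shoulder, the face the tenon juts from) along z (up): block 46 mm square to 34 mm, shaft 32 mm square to 90 mm, foot 40 mm square from 90 to 130 mm (the top). Below the shoulder the flat tenon: 34 (x) x 14 (y) mm, 50 mm long, its last 6 mm stepped in by 1 and 2 mm a side
- leg_tip (a point): middle of the lower end of the tenon, 50 mm below the leg's origin; axes as the leg's
- stand: fixed dark wooden block 90 x 90 x 70 mm high holding the square leg: its shoulder rests on the block's top, the tenon in a pocket 38 (x) x 18 (y) mm and 58 mm deep. Origin: centre of the underside
- round_stand: fixed block, the same size, holding the round leg in a round pocket. The two stands swap places from one start to another
- round_leg: bystander: turned round wooden leg, up to 48 mm in diameter, standing 128 mm above its stand; origin at its shoulder on the stand's top
- bottle: bystander: green bottle 66 mm in diameter, 200 mm high; origin at the centre of its underside
- bin: bystander: empty blue bin 80 (x) x 120 (y) x 50 mm high; origin at the centre of its underside
- mallet: bystander: wooden mallet lying on the bench, 260 mm long along its x, head 60 x 110 x 70 mm high centred 100 mm from the origin on the +x side; origin on the bench
There are look-alikes about, which are no part of the job. What is shaped like the leg but orange or purple is not meant.

How it is judged:
On the way:
1. the cover hangs astride the rail's bar, let go (x of cover in the frame of rail between -0.075 and 0.075 m and y of cover in the frame of rail between -0.015 and 0.015 m and z of cover in the frame of rail between 0.066 and 0.084 m and angle between cover's own z axis and vertical below 0.2 rad and contact force between cover and rail above 1 N and contact force between the fingers and cover below 0.2 N and linear speed of cover below 0.03 m/s), for 0.3 s.
At the end, for the whole second after the job is handed in: Tenon tip 22 to 46 mm below the guard's top face in the window, leg upright within 0.1 rad, still, gripped with over 3 N, pressing on the guard under 8 N; cover at rest astride the bar, untouched, level within 0.2 rad, its middle within 75 mm of the bar's middle (all of step 1 and z of leg_tip in the frame of window between -0.046 and -0.022 m and x of leg_tip in the frame of window between -0.006 and 0.006 m and y of leg_tip in the frame of window between -0.006 and 0.006 m and angle between leg's own z axis and vertical below 0.1 rad and contact force between the fingers and leg above 3 N and contact force between leg and guard below 8 N and linear speed of leg below 0.02 m/s); the arm keeps its last pose, push and grip.
It fails at once if the round leg is moved by more than 20 mm (distance of round_leg from where it was at the start of the episode above 0.02 m).
It fails at once if the bottle is moved by more than 30 mm (distance of bottle from where it was at the start of the episode above 0.03 m).
It fails at once if the bin is moved by more than 30 mm (distance of bin from where it was at the start of the episode above 0.03 m).
It fails at once if the mallet is moved by more than 30 mm (distance of mallet from where it was at the start of the episode above 0.03 m).
It also fails if it takes over 61 s, if anything falls off the work surface, if the arm or the gripper's body presses on something with over 40 N, if the wrist force passes 120 N, or if a joint passes its speed limit or range.

## Working session

There is one attempt and no reset: what is moved stays moved. The work goes in short steps, Python scripts to look and compute and a tool call to move; the robot and the scene stay as the last step left them, time stands still between calls to the robot, and variables do not carry over. Pictures are saved under pics/ and viewed, at most 12 in all, crops included, and the job is handed in when it is done.

Besides the shell and the picture viewer there is one more tool, called after "Call:" as name([rows], argument=value, ...), one row to a line, values as JSON. move_arm: Moves the arm, as the interface text tells. Its arguments: {"type":"object","properties":{"plan":{"type":"array","items":{"type":"object","properties":{"delta_pos":{"type":"array","items":{"type":"number"}},"turn":{"type":"array","items":{"type":"number"}},"fingers":{"type":"number"}}}},"force":{"type":"number"}},"required":["plan"]}

```bash
mkdir -p pics
cat > h.py <<'E'
import numpy as np, cv2, pickle
from workcell import get_obs, camera, hand_in, tip_reach
def world(c):
    h,w=c["range_z"].shape; v,u=np.mgrid[:h,:w]; z=c["range_z"]
    P=np.stack([(u-c["cx"])/c["fx"]*z,(v-c["cy"])/c["fy"]*z,z],-1)
    return (P-np.array(c["t"]))@np.array(c["R"])
E
python3 - <<'E'
from h import *
o=get_obs(); print(o)
S={n:camera(n) for n in("scene","top")}
pickle.dump(S,open("s.pkl","wb"))
for n in S: cv2.imwrite(f"pics/{n}0.png",cv2.resize(S[n]["color"][...,::-1],(768,576))); print(n,S[n]["fx"],S[n]["R"],S[n]["t"])
E
```

```text
{'clock': 0.0, 'joint_pos': array([-1.16358712,  0.33286224, -0.0647319 ,  1.46093712,  0.02161711,
        1.34987897, -0.08848065]), 'joint_velocities': array([ 2.90817610e-04,  1.36032491e-03, -3.62437227e-04, -5.00530046e-05,
        1.54630735e-03,  3.58053820e-05,  1.89764743e-03]), 'tau': array([-9.95378286e-04, -6.25460744e+01,  4.85177629e-02, -3.91606843e+01,
        1.61526224e-02,  9.96605231e-03, -5.31327566e-05]), 'position': array([0.26028079, 0.56783767, 0.24152402]), 'ee_rot': array([ 2.13217946e-01,  9.77004414e-01, -6.85254695e-04, -1.13708688e-04]), 'ft_force': array([-0.45359817,  0.1872413 , -0.68545689]), 'torque': array([ 0.01087517,  0.00705467, -0.01543506]), 'grasp_force': 0.0, 'grip_width': 0.9978150023174629}
scene 348.1197957166204 [[-0.62437217  0.78105717 -0.01044505]
 [ 0.68108917  0.53781384 -0.49686398]
 [-0.38246168 -0.31734205 -0.86776557]] [ 0.29647713 -0.3373005   1.52321131]
top 429.16362721835924 [[-0.08661342 -0.99622565 -0.00570632]
 [-0.97505952  0.0859453  -0.20462732]
 [ 0.20434542 -0.01215947 -0.97882332]] [0.0927416  0.50929852 1.41088021]
```

View pics/scene0.png

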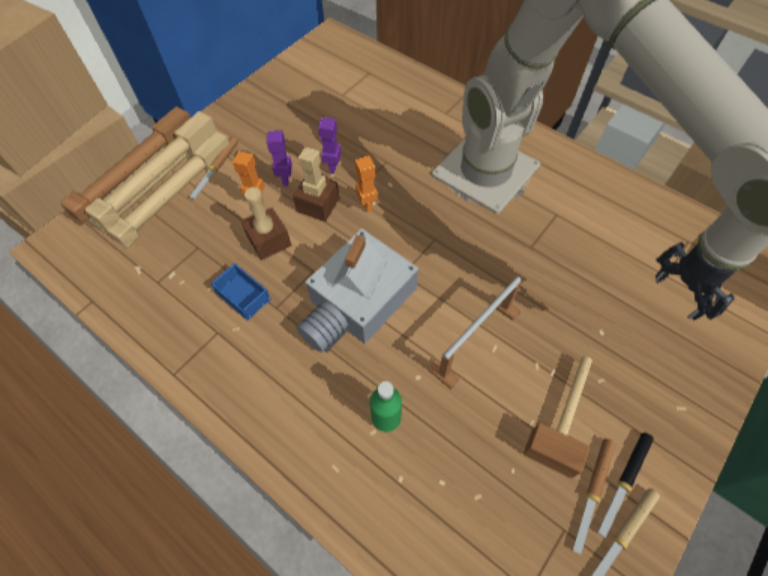

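View pics/top0.png

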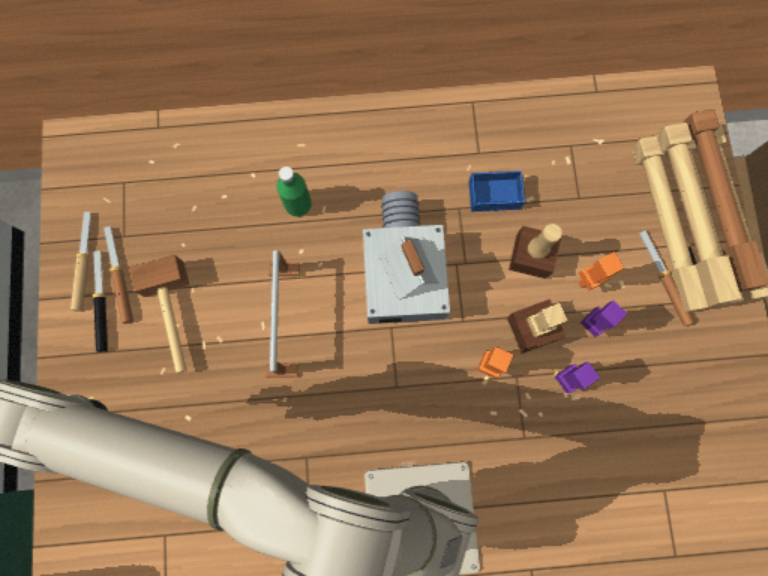

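The scene picture shows the cover on the guard (scene ~360,265; top ~410,262) and the rail (top ~275,310). Five things are leg-shaped:
- Pale square leg in a dark stand (top 547,320).
- Pale round leg in a dark stand (top 545,240).
- Two orange pieces (top 600,270 and 495,360).
- Two purple pieces (top 605,318 and 577,378).

The pale square one fits the description. I'll measure it and confirm it in a crop.

Run:
```python
from h import *
S=pickle.load(open("s.pkl","rb"))
def rect(P):
    r=cv2.minAreaRect((P[:,:2]*1000).astype(np.float32)); return np.round(r[0],1),np.round(r[1],1),round(r[2],1)
for n,c in S.items():
    W=world(c); hsv=cv2.cvtColor(c["color"],cv2.COLOR_RGB2HSV).astype(int); z=W[...,2]; x,y=W[...,0],W[...,1]
    s=hsv[...,1]; print(n,"bench z",np.median(z[(c["range_z"]>0)&(abs(z)<.02)]))
    roi=(x>.3)&(x<.7)&(y>-.2)&(y<.15)
    m=roi&(abs(z-.1)<.006)&(s<70); print("guardtop",rect(W[m]),m.sum(),np.median(z[m]))
    m=roi&(abs(z-.208)<.006); print("block",rect(W[m]),m.sum(),np.median(z[m]),W[m].mean(0))
    m=roi&(z>.11)&(z<.17); print("tent",rect(W[m]),m.sum())
    m=(x>.25)&(x<.75)&(y>.12)&(y<.4)&(z>.12)&(z<.145)&(s<80);P=W[m]; print("bar",rect(P),m.sum(),P[:,2].max(),np.median(P[:,2]))
    for nm,a in(("sq",(.3,.45)),("rd",(.45,.65))):
        r=(x>a[0])&(x<a[1])&(y<-.22)&(y>-.5)
        for lab,zz,t in(("top",.2,.006),("stand",.07,.004)):
            m=r&(abs(z-zz)<t)
            if lab=="stand":m&=(hsv[...,2]<120)
            else: m&=(s<150)
            if m.sum()>5:print(nm,lab,rect(W[m]),m.sum(),np.median(z[m]),W[m].mean(0))
c=S["top"]["color"][170:260,300:430,::-1]; d=S["scene"]["color"][70:180,140:260,::-1]
cv2.imwrite("pics/crop.png",np.hstack([cv2.resize(c,(400,400)),cv2.resize(d,(400,400))]))
```

```text
scene bench z -0.00019828608835912264
guardtop (array([565.6, -13.4]), array([181.8, 255.2]), 88.7) 1779 0.09992922328805766
block (array([542.2, -23.2]), array([70.6, 23.6]), 21.1) 128 0.20830496238235954 [ 0.54376602 -0.02239847  0.20791503]
tent (array([450.8, -76.6]), array([333. ,  93.6]), 29.5) 546
bar (array([544.6, 261.5]), array([ 43.4, 414.3]), 78.4) 306 0.1422887174294467 0.1352833330659812
sq top (array([ 397.4, -299. ]), array([43.7, 42.5]), 16.8) 94 0.19885367806878795 [ 0.39767956 -0.29709637  0.19883718]
sq stand (array([ 380. , -325.1]), array([180.9, 130.5]), 75.1) 217 0.06958359928202858 [ 0.40557919 -0.29616952  0.06957501]
rd top (array([ 571.2, -317.5]), array([37.2, 36.4]), 42.0) 76 0.19770120117455786 [ 0.57169026 -0.3174809   0.19776043]
rd stand (array([ 538.7, -307.7]), array([ 93.3, 156.5]), 70.8) 263 0.0695140321832692 [ 0.57518198 -0.31225162  0.06971039]
top bench z 2.6736505371447343e-05
guardtop (array([569. , -14.7]), array([180.3, 259.5]), 88.4) 2239 0.10005137384631378
block (array([542.8, -24.8]), array([69.8, 22.3]), 18.1) 154 0.2081604226477295 [ 0.54237931 -0.02480119  0.20814194]
tent (array([441. , -73.7]), array([343.6,  95.9]), 25.9) 600
bar (array([470.3, 275.6]), array([ 14.2, 259.8]), 85.5) 343 0.1446616716525642 0.13587435222369046
sq top (array([ 397.4, -299. ]), array([39.6, 41.8]), 15.1) 171 0.19934354855840627 [ 0.39714955 -0.29880456  0.19950378]
sq stand (array([ 380.9, -319. ]), array([172.6, 115.6]), 52.0) 345 0.06973663748775462 [ 0.39284413 -0.29369673  0.06978155]
rd top (array([ 570.8, -319.5]), array([37.2, 36.3]), 51.8) 104 0.19787257036806888 [ 0.57040204 -0.31949752  0.19792872]
rd stand (array([ 547.7, -374.9]), array([211. ,  88.1]), 69.4) 337 0.06962526105772955 [ 0.56251395 -0.31312189  0.06970654]
```

View pics/crop.png

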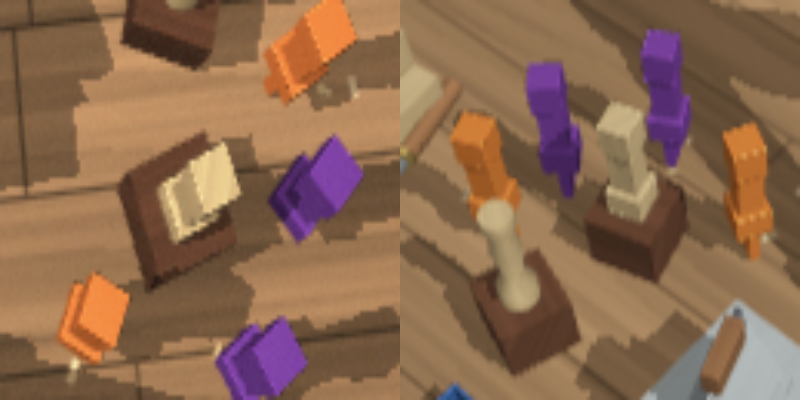

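The crop confirms it: the pale, square-headed leg in the dark stand (left panel ~200,195; right panel ~625,160) is the one meant, with the round leg in the other stand. Next I'll refine the guard and rail measurements and plan the first move.

```bash
cat >> h.py <<'E'
from scipy.spatial.transform import Rotation as Ro
def plan(pos,yang,o=None):
    """tool-frame delta and turn to TCP pos, pointing down, tool y at world angle yang (deg, mod 180)"""
    o=o or get_obs(); R=Ro.from_quat(o["ee_rot"]); M=R.as_matrix()
    cur=np.degrees(np.arctan2(M[1,1],M[0,1])); d=(yang-cur+90)%180-90; a=np.radians(cur+d)
    y=np.array([np.cos(a),np.sin(a),0]); z=np.array([0,0,-1.]); T=np.stack([np.cross(y,z),y,z],1)
    print("pos",np.round(o["position"],4),"ytool",round(cur,1),"tilt",round(np.degrees(np.arccos(-M[2,2])),2),"delta",np.round(M.T@(np.array(pos)-o["position"]),4),"turn",np.round((R.inv()*Ro.from_matrix(T)).as_rotvec(),4),"F",np.round(o["ft_force"],1),"q7",round(o["joint_pos"][6],2),"w",round(o["grip_width"],3),"g",round(o["grasp_force"],1),"t",round(o["clock"],2))
E
python3 - <<'E'
from h import *
S=pickle.load(open("s.pkl","rb"))
def comp(m,seed=None):
    n,l,st,ce=cv2.connectedComponentsWithStats(m.astype(np.uint8)); return l==1+np.argmax(st[1:,4])
for n,c in S.items():
    W=world(c);z=W[...,2];x,y=W[...,0],W[...,1]; s=cv2.cvtColor(c["color"],cv2.COLOR_RGB2HSV)[...,1]
    m=comp((abs(z-.1)<.003)&(s<90)&(x>.35)&(x<.7)&(abs(y)<.2)); P=W[m][:,:2]
    from itertools import product
    # edges: extreme points per slice
    e={}
    for sgn in(1,-1):
        b=np.round(P[:,0]/.006).astype(int); L=[(np.median(P[b==k,0]),(sgn*P[b==k,1]).max()*sgn) for k in np.unique(b)]
        L=np.array([l for l in L if .46<l[0]<.6]); e["y",sgn]=np.polyfit(L[:,0],L[:,1],1)
    b=np.round(P[:,1]/.006).astype(int); L=np.array([(np.median(P[b==k,1]),P[b==k,0].min()) for k in np.unique(b)]); L=L[(L[:,0]>-.09)&(L[:,0]<.06)]; e["x"]=np.polyfit(L[:,0],L[:,1],1)
    L=np.array([(np.median(P[b==k,1]),P[b==k,0].max()) for k in np.unique(b)]); L=L[((L[:,0]>-.09)&(L[:,0]<-.065))|((L[:,0]>.04)&(L[:,0]<.06))]; e["x2"]=np.polyfit(L[:,0],L[:,1],1)
    print(n,{k:(np.round(v,4)) for k,v in e.items()})
    m=(abs(z-.134)<.006)&(x>.3)&(x<.65)&(y>.22)&(y<.33)&(s<90); P=W[m]; f=np.polyfit(P[:,0],P[:,1],1); print("bar",f,np.degrees(np.arctan(f[0])),P[:,0].min(),P[:,0].max(),"y at .47",np.polyval(f,.47))
    m=(abs(z-.208)<.004)&(x>.3)&(x<.65)&(abs(y)<.1); P=W[m]; u=np.linalg.svd(P[:,:2]-P[:,:2].mean(0))[2][0]; print("block",np.degrees(np.arctan(u[1]/u[0])),cv2.minAreaRect((P[:,:2]*1000).astype(np.float32)))
    m=(z>.15)&(x>.5)&(x<.75)&(y>.1)&(y<.35); print("bottle",W[m].mean(0),m.sum())
plan([.5425,-.024,.30],109.5)
E
```

```text
scene {('y', 1): array([-0.0277,  0.0905]), ('y', -1): array([-0.0233, -0.0894]), 'x': array([0.0274, 0.4411]), 'x2': array([0.0322, 0.6386])}
bar [-0.07809407  0.31375186] -4.465397597533542 0.3386222677031586 0.5998947438775939 y at .47 0.27704764398948245
block 17.70748595827127 ((543.3441162109375, -23.46337890625), (68.18559265136719, 22.394733428955078), 17.773496627807617)
bottle [0.74355051 0.22787088 0.19370088] 52
top {('y', 1): array([-0.0287,  0.0898]), ('y', -1): array([-0.0361, -0.0822]), 'x': array([0.0279, 0.4418]), 'x2': array([0.0163, 0.6386])}
bar [-0.07993085  0.31247065] -4.569984424842183 0.34120592880849837 0.5997303618253121 y at .47 0.2749031468672743
block 17.782316554387666 ((542.8285522460938, -24.704505920410156), (69.71670532226562, 21.935482025146484), 17.601709365844727)
bottle [0.74110143 0.2234206  0.18247075] 86
pos [0.2603 0.5679 0.2416] ytool 65.4 tilt 0.07 delta [-0.5031 -0.4205 -0.0578] turn [-1.300e-03 -4.000e-04 -7.701e-01] F [ 0.  -0.3  0.6] q7 -0.09 w 1.005 g 0.0 t 0.1
```

The manual's scale: turns go in shares of pi/2 rad. Converting my numbers, -0.74 rad is -0.4711.

Call:
move_arm([
  {"delta_pos": [-0.04, -0.035, -0.05], "turn": [0, 0, -0.0637], "fingers": 0},
  {"delta_pos": [-0.1, -0.08, -0.058], "turn": [0, 0, -0.1273], "fingers": 0},
  {"delta_pos": [-0.15, -0.12, -0.058], "turn": [0, 0, -0.191], "fingers": 0},
  {"delta_pos": [-0.2, -0.16, -0.058], "turn": [0, 0, -0.2546], "fingers": 0},
  {"delta_pos": [-0.25, -0.2, -0.058], "turn": [0, 0, -0.3183], "fingers": 0},
  {"delta_pos": [-0.3, -0.24, -0.058], "turn": [0, 0, -0.382], "fingers": 0},
  {"delta_pos": [-0.35, -0.28, -0.058], "turn": [0, 0, -0.4456], "fingers": 0},
  {"delta_pos": [-0.4, -0.33, -0.058], "turn": [0, 0, -0.4711], "fingers": 0},
  {"delta_pos": [-0.44, -0.37, -0.058], "turn": [0, 0, -0.4711], "fingers": 0},
  {"delta_pos": [-0.48, -0.4, -0.058], "turn": [0, 0, -0.4711], "fingers": 0},
  {"delta_pos": [-0.503, -0.42, -0.058], "turn": [0, 0, -0.4711], "fingers": 0},
  {"delta_pos": [-0.503, -0.42, -0.058], "turn": [0, 0, -0.4711], "fingers": 0},
])

```text
clock: 1.6
position: [0.5431, -0.0276, 0.2998]
ee_rot: [-0.151, 0.988, -0.001, -0.0]
ft_force: [0.2, -0.1, -0.5]
grip_width: 1.003
grasp_force: 0.0
```

```bash
python3 -c "
from h import *
plan([.543,-.0243,.187],107.7)"
```

```text
pos [ 0.5431 -0.0276  0.2998] ytool 107.4 tilt 0.1 delta [-0.0011  0.0033  0.1128] turn [-0.0014 -0.0011 -0.0053] F [ 0.2 -0.1 -0.5] q7 1.89 w 1.003 g 0.0 t 1.6
```

Converted, -0.005 rad is -0.0032.

Call:
move_arm([
  {"delta_pos": [-0.001, 0.003, 0.03], "turn": [0, 0, -0.0032], "fingers": 0},
  {"delta_pos": [-0.001, 0.003, 0.07], "turn": [0, 0, -0.0032], "fingers": 0},
  {"delta_pos": [-0.001, 0.003, 0.1], "turn": [0, 0, -0.0032], "fingers": 0},
  {"delta_pos": [-0.001, 0.003, 0.113], "turn": [0, 0, -0.0032], "fingers": 0},
  {"delta_pos": [-0.001, 0.003, 0.113], "turn": [0, 0, -0.0032], "fingers": 0.3},
  {"delta_pos": [-0.001, 0.003, 0.113], "turn": [0, 0, -0.0032], "fingers": 0.6},
  {"delta_pos": [-0.001, 0.003, 0.113], "turn": [0, 0, -0.0032], "fingers": 0.9},
  {"delta_pos": [-0.001, 0.003, 0.113], "turn": [0, 0, -0.0032], "fingers": 0.9},
  {"delta_pos": [-0.001, 0.003, 0.113], "turn": [0, 0, -0.0032], "fingers": 0.9},
  {"delta_pos": [-0.001, 0.003, 0.113], "turn": [0, 0, -0.0032], "fingers": 0.9},
], force=70)

```text
clock: 2.85
position: [0.543, -0.0204, 0.1877]
ee_rot: [-0.157, 0.988, -0.0, 0.0]
ft_force: [0.3, -2.1, 3.0]
grip_width: 0.246
grasp_force: 70.5
```

Call:
move_arm([
  {"delta_pos": [0, 0, -0.015], "turn": [0, 0, 0], "fingers": 0.9},
  {"delta_pos": [0, 0, -0.04], "turn": [0, 0, 0], "fingers": 0.9},
  {"delta_pos": [0, 0, -0.07], "turn": [0, 0, 0], "fingers": 0.9},
  {"delta_pos": [0, 0, -0.1], "turn": [0, 0, 0], "fingers": 0.9},
  {"delta_pos": [0, 0, -0.1], "turn": [0, 0, 0], "fingers": 0.9},
  {"delta_pos": [0, 0, -0.1], "turn": [0, 0, 0], "fingers": 0.9},
])

```text
clock: 3.6
position: [0.5421, -0.0198, 0.2861]
ee_rot: [-0.157, 0.988, 0.0, -0.001]
ft_force: [-1.0, -0.5, -4.6]
grip_width: 0.248
grasp_force: 69.5
```

Run:
```python
from h import *
plan([.470,.276,.288],85.5)
S={n:camera(n) for n in("scene","top")}; pickle.dump(S,open("s2.pkl","wb"))
cv2.imwrite("pics/two.png",np.hstack([S["scene"]["color"][60:260,130:330,::-1],S["top"]["color"][100:300,200:400,::-1]]).repeat(2,0).repeat(2,1))
for n,c in S.items():
    W=world(c);z=W[...,2];x,y=W[...,0],W[...,1]
    # dark window in guard plate
    g=c["color"].mean(-1); m=(x>.5)&(x<.58)&(y>-.06)&(y<.035)&(z<.09)&(z>0.0); print(n,m.sum(),W[m].mean(0) if m.sum() else 0)
```

```text
pos [ 0.5421 -0.0198  0.2861] ytool 108.1 tilt 0.1 delta [-0.0233  0.3036 -0.0017] turn [ 3.000e-04 -1.800e-03  3.941e-01] F [-1.  -0.5 -4.6] q7 1.89 w 0.248 g 69.5 t 3.6
scene 9 [ 0.51032746 -0.05220426  0.00180285]
top 0 0
```

View pics/two.png

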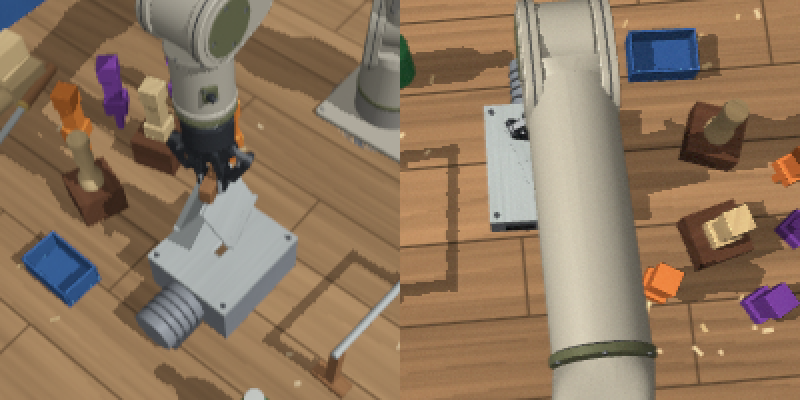

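The cover is held about level (left panel ~215,200) and the window is uncovered (left panel ~222,248). Now I'll carry it over the bar.

Converted, 0.394 rad is 0.2508.

Call:
move_arm([
  {"delta_pos": [-0.002, 0.02, 0], "turn": [0, 0, 0.0191], "fingers": 0.9},
  {"delta_pos": [-0.005, 0.06, 0], "turn": [0, 0, 0.0509], "fingers": 0.9},
  {"delta_pos": [-0.008, 0.1, 0], "turn": [0, 0, 0.0891], "fingers": 0.9},
  {"delta_pos": [-0.011, 0.145, 0], "turn": [0, 0, 0.1273], "fingers": 0.9},
  {"delta_pos": [-0.015, 0.19, 0], "turn": [0, 0, 0.1655], "fingers": 0.9},
  {"delta_pos": [-0.018, 0.235, 0], "turn": [0, 0, 0.2037], "fingers": 0.9},
  {"delta_pos": [-0.021, 0.27, 0], "turn": [0, 0, 0.2355], "fingers": 0.9},
  {"delta_pos": [-0.023, 0.292, 0], "turn": [0, 0, 0.2508], "fingers": 0.9},
  {"delta_pos": [-0.023, 0.303, 0], "turn": [0, 0, 0.2508], "fingers": 0.9},
  {"delta_pos": [-0.023, 0.303, 0], "turn": [0, 0, 0.2508], "fingers": 0.9},
  {"delta_pos": [-0.023, 0.303, 0], "turn": [0, 0, 0.2508], "fingers": 0.9},
  {"delta_pos": [-0.023, 0.303, 0], "turn": [0, 0, 0.2508], "fingers": 0.9},
])

```text
clock: 5.2
position: [0.4711, 0.2741, 0.2874]
ee_rot: [0.04, 0.999, -0.0, 0.0]
ft_force: [0.3, -1.1, -4.7]
grip_width: 0.248
grasp_force: 69.4
```

Run:
```python
from h import *
plan([.470,.276,.164],85.5)
c=camera("scene"); cv2.imwrite("pics/r.png",cv2.resize(c["color"][120:300,230:430,::-1],(800,600)))
W=world(c); hsv=cv2.cvtColor(c["color"],cv2.COLOR_RGB2HSV); z=W[...,2];x,y=W[...,0],W[...,1]
m=(x>.38)&(x<.56)&(y>.2)&(y<.36)&(z>.17)&(z<.26)&(hsv[...,1]<70)&(hsv[...,2]>110)
print(cv2.minAreaRect((W[m][:,:2]*1000).astype(np.float32)),W[m].min(0),W[m].max(0))
# the visible sheet edges at bottom
P=W[m]; L=P[P[:,2]<P[:,2].min()+.012]; print(L.mean(0))
# window
m=(x>.45)&(x<.63)&(y>-.09)&(y<.06)&(abs(z-.1)<.03); 
g=(hsv[...,1]>60)&(x>.5)&(x<.58)&(y>-.06)&(y<.035)&(z<.11); print("win?",g.sum(),np.median(W[g],0) if g.sum() else "", np.argwhere(g).mean(0) if g.sum() else "")
pickle.dump(c,open("s3.pkl","wb"))
```

```text
pos [0.4711 0.2741 0.2874] ytool 85.4 tilt 0.01 delta [0.0013 0.0018 0.1234] turn [ 0.      0.0002 -0.0017] F [ 0.3 -1.1 -4.7] q7 0.9 w 0.248 g 69.4 t 5.2
((469.0426025390625, 273.82781982421875), (104.6661605834961, 111.969970703125), 85.40487670898438) [0.41350458 0.21771839 0.19822862] [0.52738898 0.3302886  0.25986291]
[0.47337311 0.28458179 0.20487722]
win? 17 [ 5.12507910e-01 -4.84611868e-02  3.25183383e-04] [184.94117647 240.58823529]
```

View pics/r.png

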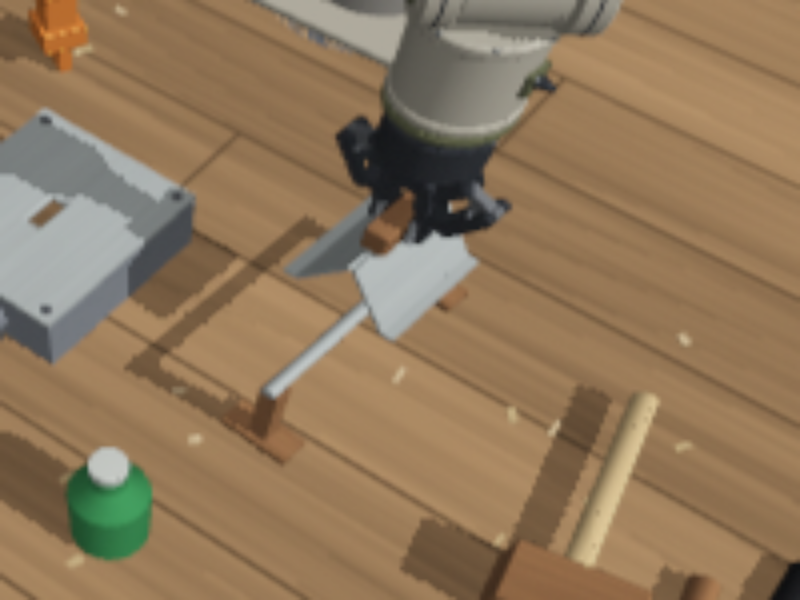

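The cover sits square over the bar (crop ~410,265) and the posts are clear. I'll lower it.

Call:
move_arm([
  {"delta_pos": [0.001, 0, 0.03], "turn": [0, 0, 0], "fingers": 0.9},
  {"delta_pos": [0.001, 0.001, 0.07], "turn": [0, 0, 0], "fingers": 0.9},
  {"delta_pos": [0.001, 0.001, 0.1], "turn": [0, 0, 0], "fingers": 0.9},
  {"delta_pos": [0.001, 0.001, 0.115], "turn": [0, 0, 0], "fingers": 0.9},
  {"delta_pos": [0.001, 0.001, 0.12], "turn": [0, 0, 0], "fingers": 0.9},
  {"delta_pos": [0.001, 0.001, 0.123], "turn": [0, 0, 0], "fingers": 0.9},
  {"delta_pos": [0.001, 0.001, 0.123], "turn": [0, 0, 0], "fingers": 0.9},
  {"delta_pos": [0.001, 0.001, 0.123], "turn": [0, 0, 0], "fingers": 0.9},
])

```text
clock: 6.25
position: [0.47, 0.2765, 0.165]
ee_rot: [0.039, 0.999, 0.0, 0.0]
ft_force: [-0.6, 0.3, -4.1]
grip_width: 0.244
grasp_force: 69.3
```

Call:
move_arm([
  {"delta_pos": [0, 0, 0.001], "turn": [0, 0, 0], "fingers": 0.9},
  {"delta_pos": [0, 0, 0.002], "turn": [0, 0, 0], "fingers": 0.9},
  {"delta_pos": [0, 0, 0.003], "turn": [0, 0, 0], "fingers": 0.9},
  {"delta_pos": [0, 0, 0.003], "turn": [0, 0, 0], "fingers": 0.9},
])

```text
clock: 6.75
position: [0.4697, 0.2762, 0.1612]
ee_rot: [0.039, 0.999, -0.0, -0.0]
ft_force: [0.4, 0.6, -4.4]
grip_width: 0.248
grasp_force: 69.3
```

Call:
move_arm([
  {"delta_pos": [0, 0, 0.001], "turn": [0, 0, 0], "fingers": 0.9},
  {"delta_pos": [0, 0, 0.002], "turn": [0, 0, 0], "fingers": 0.9},
  {"delta_pos": [0, 0, 0.003], "turn": [0, 0, 0], "fingers": 0.9},
  {"delta_pos": [0, 0, 0.003], "turn": [0, 0, 0], "fingers": 0.9},
])

```text
clock: 7.25
position: [0.4699, 0.2764, 0.1605]
ee_rot: [0.039, 0.999, 0.001, 0.0]
ft_force: [-7.5, -4.3, 16.3]
grip_width: 0.244
grasp_force: 72.5
```

Call:
move_arm([
  {"delta_pos": [0, 0, -0.001], "turn": [0, 0, 0], "fingers": 0.9},
  {"delta_pos": [0, 0, -0.002], "turn": [0, 0, 0], "fingers": 0.7},
  {"delta_pos": [0, 0, -0.002], "turn": [0, 0, 0], "fingers": 0.5},
  {"delta_pos": [0, 0, -0.002], "turn": [0, 0, 0], "fingers": 0.3},
  {"delta_pos": [0, 0, -0.002], "turn": [0, 0, 0], "fingers": 0.2},
  {"delta_pos": [0, 0, -0.02], "turn": [0, 0, 0], "fingers": 0.2},
  {"delta_pos": [0, 0, -0.05], "turn": [0, 0, 0], "fingers": 0.1},
  {"delta_pos": [0, 0, -0.08], "turn": [0, 0, 0], "fingers": 0},
  {"delta_pos": [0, 0, -0.12], "turn": [0, 0, 0], "fingers": 0},
  {"delta_pos": [0, 0, -0.14], "turn": [0, 0, 0], "fingers": 0},
  {"delta_pos": [0, 0, -0.14], "turn": [0, 0, 0], "fingers": 0},
])

```text
clock: 8.62
position: [0.4704, 0.2766, 0.3009]
ee_rot: [0.039, 0.999, 0.001, 0.002]
ft_force: [0.3, -0.5, -0.3]
grip_width: 1.0
grasp_force: 0.0
```

Run:
```python
from h import *
plan([.450,-.12,.33],105)
S={n:camera(n) for n in("scene","top")}; pickle.dump(S,open("s4.pkl","wb"))
cv2.imwrite("pics/hung.png",np.hstack([S["scene"]["color"][150:300,170:370,::-1],S["top"]["color"][140:290,180:380,::-1]]).repeat(2,0).repeat(2,1))
for n,c in S.items():
    W=world(c);z=W[...,2];x,y=W[...,0],W[...,1];hsv=cv2.cvtColor(c["color"],cv2.COLOR_RGB2HSV)
    m=(abs(z-.182)<.008)&(x>.38)&(x<.56)&(abs(y-.275)<.04)&(hsv[...,1]>60);
    if m.sum():print(n,"block",cv2.minAreaRect((W[m][:,:2]*1000).astype(np.float32)),np.median(z[m]))
    # window: image mask -> rays on z=.1
    v,u=np.mgrid[:384,:512]; d=np.stack([(u-c["cx"])/c["fx"],(v-c["cy"])/c["fy"],np.ones(u.shape)],-1)@np.array(c["R"]); C=-np.array(c["R"]).T@np.array(c["t"])
    Q=C+d*((.1-C[2])/d[...,2])[...,None]; k=(abs(Q[...,0]-.54)<.035)&(abs(Q[...,1]+.0135)<.03)
    g=k&((z<.092)|(hsv[...,1]>60)); print(n,"win",g.sum(),Q[g].mean(0) if g.sum() else"",cv2.minAreaRect((Q[g][:,:2]*1000).astype(np.float32)) if g.sum() else "")
```

```text
pos [0.4704 0.2766 0.3009] ytool 85.5 tilt 0.24 delta [-0.011  -0.3969 -0.0302] turn [ 0.0023  0.0035 -0.3407] F [ 0.3 -0.5 -0.3] q7 0.9 w 1.0 g 0.0 t 8.62
scene block ((469.43658447265625, 277.7014465332031), (20.849557876586914, 69.65180969238281), 87.05484771728516) 0.1813681480817106
scene win 37 [ 0.54215552 -0.01035912  0.1       ] ((541.524169921875, -10.223733901977539), (13.645541191101074, 33.032344818115234), 88.63541412353516)
top win 55 [ 0.53880213 -0.01343403  0.1       ] ((538.9799194335938, -16.408226013183594), (19.874582290649414, 34.1552734375), 84.60375213623047)
```

View pics/hung.png

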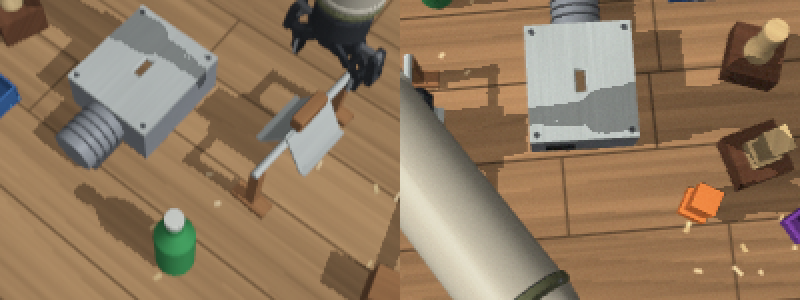

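The cover hangs level astride the bar (left panel ~310,120). The window is clear at left ~145,68 and right ~580,80. I'll stop over the window for a wrist look on the way to the leg.

```bash
python3 -c "
from h import *
plan([.5397,-.0135,.30],50);plan([.397,-.299,.31],15)"
```

```text
pos [0.4696 0.2761 0.2982] ytool 85.5 tilt 0.01 delta [-0.0927 -0.2832 -0.0018] turn [-0.000e+00 -1.000e-04  6.194e-01] F [-0.  -0.2 -1.2] q7 0.9 w 0.997 g 0.0 t 8.72
pos [0.4696 0.2761 0.2982] ytool 85.5 tilt 0.01 delta [ 0.0271 -0.579  -0.0118] turn [-1.0000e-04 -1.0000e-04  1.2302e+00] F [-0.  -0.2 -1.2] q7 0.9 w 0.997 g 0.0 t 8.72
```

Converted, 0.62 rad is 0.3947.

Call:
move_arm([
  {"delta_pos": [-0.008, -0.025, -0.002], "turn": [0, 0, 0.0382], "fingers": 0},
  {"delta_pos": [-0.025, -0.075, -0.002], "turn": [0, 0, 0.1019], "fingers": 0},
  {"delta_pos": [-0.042, -0.13, -0.002], "turn": [0, 0, 0.1783], "fingers": 0},
  {"delta_pos": [-0.06, -0.185, -0.002], "turn": [0, 0, 0.2546], "fingers": 0},
  {"delta_pos": [-0.078, -0.24, -0.002], "turn": [0, 0, 0.331], "fingers": 0},
  {"delta_pos": [-0.093, -0.283, -0.002], "turn": [0, 0, 0.3947], "fingers": 0},
  {"delta_pos": [-0.093, -0.283, -0.002], "turn": [0, 0, 0.3947], "fingers": 0},
  {"delta_pos": [-0.093, -0.283, -0.002], "turn": [0, 0, 0.3947], "fingers": 0},
  {"delta_pos": [-0.093, -0.283, -0.002], "turn": [0, 0, 0.3947], "fingers": 0},
  {"delta_pos": [-0.093, -0.283, -0.002], "turn": [0, 0, 0.3947], "fingers": 0},
])

```text
clock: 9.98
position: [0.54, -0.0123, 0.3002]
ee_rot: [0.342, 0.94, 0.0, -0.0]
ft_force: [-0.0, 0.2, 0.4]
grip_width: 0.998
grasp_force: 0.0
```

```bash
cat >> h.py <<'E'
def wrist():
    """wrist picture and world points of a plane z=h by equidistant rays"""
    o=get_obs(); c=camera("wrist"); T=np.array(c["tool_from_camera"]); R=Ro.from_quat(o["ee_rot"]).as_matrix()
    v,u=np.mgrid[:384,:512]; a=(u-c["cx"])/c["fx"]; b=(v-c["cy"])/c["fy"]; r=np.hypot(a,b)+1e-9
    d=np.stack([np.sin(r)*a/r,np.sin(r)*b/r,np.cos(r)],-1)
    D=d@(R@T[:3,:3]).T; C=o["position"]+R@T[:3,3]
    c["plane"]=lambda h: C+D*((h-C[2])/D[...,2])[...,None]
    c["P"]=C+D*(c["range_z"]/np.maximum(d[...,2],.05))[...,None]; c["o"]=o; return c
E
python3 - <<'E'
from h import *
plan([.397,-.299,.31],15)
c=wrist(); cv2.imwrite("pics/w1.png",cv2.resize(c["color"][...,::-1],(768,576))); print(c["o"]["position"])
P=c["P"]; hsv=cv2.cvtColor(c["color"],cv2.COLOR_RGB2HSV)
Q=c["plane"](.1); k=(abs(Q[...,0]-.54)<.04)&(abs(Q[...,1]+.0135)<.04)
g=k&((P[...,2]<.09)|(hsv[...,1]>70)); print(k.sum(),g.sum(),np.median(P[k],0))
if g.sum(): print(Q[g].mean(0),cv2.minAreaRect((Q[g][:,:2]*1000).astype(np.float32)),np.argwhere(g).mean(0))
pickle.dump({k:v for k,v in c.items() if k!="plane"},open("w1.pkl","wb"))
E
```

```text
pos [ 0.54   -0.0123  0.3002] ytool 50.1 tilt 0.02 delta [-0.0744 -0.3116 -0.0098] turn [ 0.000e+00 -3.000e-04  6.119e-01] F [-0.   0.2  0.4] q7 0.86 w 0.998 g 0.0 t 9.97
[ 0.54002067 -0.01229133  0.30022051]
4769 399 [ 0.54053345 -0.01580785  0.09993166]
[ 0.53809321 -0.01097788  0.1       ] ((538.2753295898438, -11.00300407409668), (15.082649230957031, 34.62749481201172), 88.50318145751953) [165.33082707 255.4962406 ]
```

View pics/w1.png

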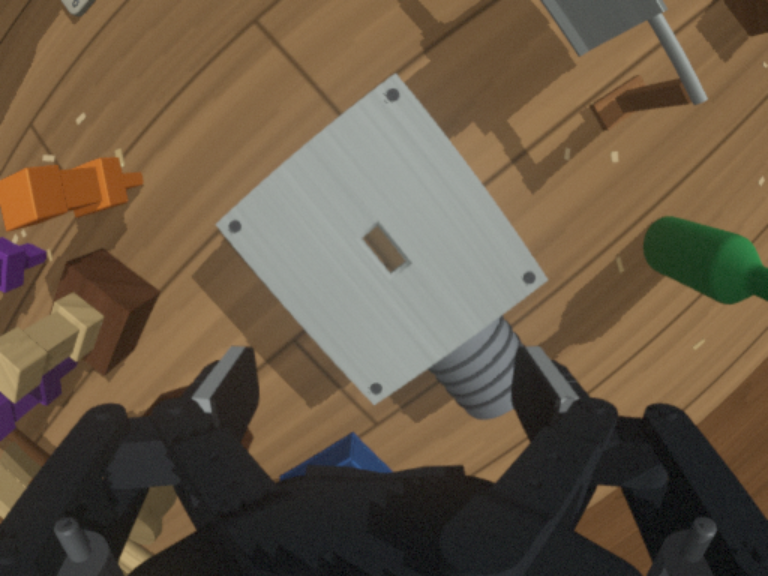

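The wrist view shows the window at (386,247), four plate screws at (393,95), (235,226), (529,278) and (376,388), and the square leg at left (~50,340). Moving over the leg.

Converted, 0.612 rad is 0.3896.

Call:
move_arm([
  {"delta_pos": [-0.006, -0.025, -0.002], "turn": [0, 0, 0.0382], "fingers": 0},
  {"delta_pos": [-0.018, -0.075, -0.008], "turn": [0, 0, 0.1019], "fingers": 0},
  {"delta_pos": [-0.031, -0.13, -0.01], "turn": [0, 0, 0.1783], "fingers": 0},
  {"delta_pos": [-0.044, -0.185, -0.01], "turn": [0, 0, 0.2546], "fingers": 0},
  {"delta_pos": [-0.057, -0.24, -0.01], "turn": [0, 0, 0.3183], "fingers": 0},
  {"delta_pos": [-0.069, -0.29, -0.01], "turn": [0, 0, 0.3756], "fingers": 0},
  {"delta_pos": [-0.074, -0.312, -0.01], "turn": [0, 0, 0.3896], "fingers": 0},
  {"delta_pos": [-0.074, -0.312, -0.01], "turn": [0, 0, 0.3896], "fingers": 0},
  {"delta_pos": [-0.074, -0.312, -0.01], "turn": [0, 0, 0.3896], "fingers": 0},
  {"delta_pos": [-0.074, -0.312, -0.01], "turn": [0, 0, 0.3896], "fingers": 0},
  {"delta_pos": [-0.074, -0.312, -0.01], "turn": [0, 0, 0.3896], "fingers": 0},
])

```text
clock: 11.4
position: [0.3966, -0.299, 0.3102]
ee_rot: [0.609, 0.793, 0.0, -0.0]
ft_force: [-0.4, 0.1, -0.3]
grip_width: 0.995
grasp_force: 0.0
```

Run:
```python
from h import *
w=pickle.load(open("w1.pkl","rb")); P=w["P"]; g=cv2.cvtColor(w["color"],cv2.COLOR_RGB2GRAY)
S=[]
for u,v in((393,95),(235,226),(529,278),(376,388)):
    u,v=int(u/1.5),int(v/1.5); s=np.s_[v-6:v+7,u-6:u+7]; m=g[s]<np.percentile(g[s],12); S.append(np.median(P[s][m],0)); 
S=np.array(S); print(np.round(S,4),S.mean(0))
plan([.397,-.299,.31],15)
c=wrist(); P=c["P"]; hsv=cv2.cvtColor(c["color"],cv2.COLOR_RGB2HSV); cv2.imwrite("pics/w2.png",cv2.resize(c["color"][...,::-1],(768,576)))
m=(abs(P[...,2]-.2)<.004)&(abs(P[...,0]-.397)<.05)&(abs(P[...,1]+.299)<.05); m=cv2.morphologyEx(m.astype(np.uint8),cv2.MORPH_OPEN,np.ones((3,3)))>0
print(m.sum(),P[m].mean(0),cv2.minAreaRect((P[m][:,:2]*1000).astype(np.float32)))
```

```text
[[ 0.4535  0.068   0.1021]
 [ 0.4495 -0.0868  0.102 ]
 [ 0.6285  0.0628  0.1023]
 [ 0.6242 -0.0919  0.1022]] [ 0.53892433 -0.01195413  0.10218214]
pos [ 0.3966 -0.299   0.3102] ytool 15.0 tilt 0.01 delta [-0.0001  0.0004  0.0002] turn [-0.0001 -0.0002 -0.0002] F [-0.4  0.1 -0.3] q7 0.82 w 0.995 g 0.0 t 11.4
2131 [ 0.39692141 -0.29683361  0.19991204] ((397.0262756347656, -297.43414306640625), (40.20985412597656, 39.86145782470703), 15.015046119689941)
```

View pics/w2.png

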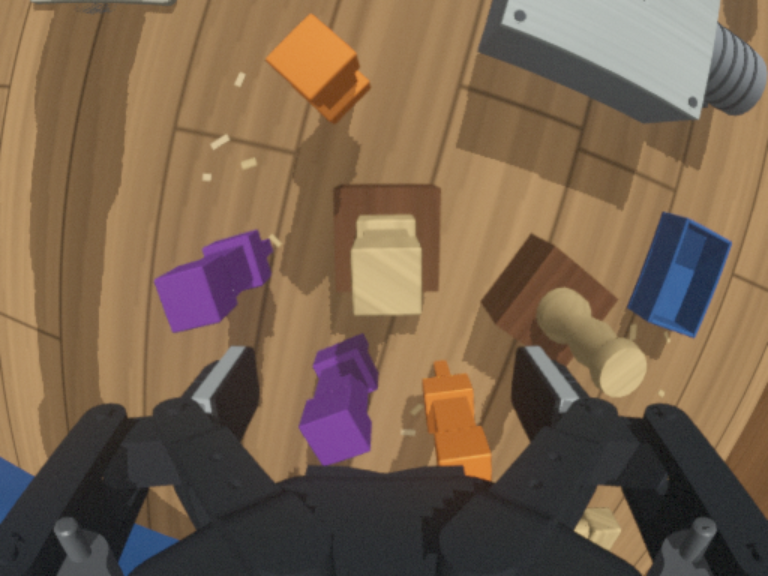

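The wrist view shows the square leg's foot centred at (386,280). The round leg is at (620,365) and the look-alikes are around it. I'll check finger clearance to the neighbours.

Run:
```python
from h import *
S=pickle.load(open("s4.pkl","rb"))
for n,c in S.items():
    W=world(c); d=W-np.array([.397,-.2982,0]); a=np.radians(15); ty=d[...,0]*np.cos(a)+d[...,1]*np.sin(a); tx=d[...,0]*np.sin(a)-d[...,1]*np.cos(a)
    hs=cv2.cvtColor(c["color"],cv2.COLOR_RGB2HSV); m=(W[...,2]>.1)&(abs(tx)<.2)&(abs(ty)<.2)&(np.hypot(tx,ty)>.035)&(hs[...,1]>170)
    nn,l=cv2.connectedComponents(m.astype(np.uint8))
    for i in range(1,nn):
        k=l==i
        if k.sum()>8: print(n,"tx",tx[k].min().round(3),tx[k].max().round(3),"ty",ty[k].min().round(3),ty[k].max().round(3),"z",W[k][:,2].max().round(3))
```

```text
scene tx 0.136 0.179 ty 0.038 0.083 z 0.185
scene tx -0.158 -0.108 ty -0.065 -0.015 z 0.184
top tx 0.137 0.181 ty 0.039 0.083 z 0.186
top tx -0.158 -0.106 ty -0.071 -0.019 z 0.189
```

Call:
move_arm([
  {"delta_pos": [0.0005, 0.0005, 0.03], "turn": [0, 0, 0], "fingers": 0},
  {"delta_pos": [0.0005, 0.0005, 0.08], "turn": [0, 0, 0], "fingers": 0},
  {"delta_pos": [0.0005, 0.0005, 0.12], "turn": [0, 0, 0], "fingers": 0},
  {"delta_pos": [0.0005, 0.0005, 0.136], "turn": [0, 0, 0], "fingers": 0},
  {"delta_pos": [0.0005, 0.0005, 0.136], "turn": [0, 0, 0], "fingers": 0.2},
  {"delta_pos": [0.0005, 0.0005, 0.136], "turn": [0, 0, 0], "fingers": 0.4},
  {"delta_pos": [0.0005, 0.0005, 0.136], "turn": [0, 0, 0], "fingers": 0.7},
  {"delta_pos": [0.0005, 0.0005, 0.136], "turn": [0, 0, 0], "fingers": 0.7},
  {"delta_pos": [0.0005, 0.0005, 0.136], "turn": [0, 0, 0], "fingers": 0.7},
  {"delta_pos": [0.0005, 0.0005, 0.136], "turn": [0, 0, 0], "fingers": 0.7},
], force=60)

```text
clock: 12.7
position: [0.3974, -0.2996, 0.1759]
ee_rot: [0.609, 0.793, 0.001, 0.001]
ft_force: [0.0, -0.3, 6.9]
grip_width: 0.462
grasp_force: 60.1
```

```bash
python3 -c "
from h import *
plan([.397,-.298,.174],15)"
```

```text
pos [ 0.3974 -0.2996  0.1759] ytool 14.9 tilt 0.16 delta [0.0016 0.     0.0019] turn [ 0.0024  0.0013 -0.0017] F [ 0.  -0.3  6.9] q7 0.9 w 0.462 g 60.1 t 12.7
```

Call:
move_arm([
  {"delta_pos": [0, 0, -0.01], "turn": [0, 0, 0], "fingers": 0.7},
  {"delta_pos": [0, 0, -0.03], "turn": [0, 0, 0], "fingers": 0.7},
  {"delta_pos": [0, 0, -0.07], "turn": [0, 0, 0], "fingers": 0.7},
  {"delta_pos": [0, 0, -0.11], "turn": [0, 0, 0], "fingers": 0.7},
  {"delta_pos": [0, 0, -0.15], "turn": [0, 0, 0], "fingers": 0.7},
  {"delta_pos": [0, 0, -0.15], "turn": [0, 0, 0], "fingers": 0.7},
  {"delta_pos": [0, 0, -0.15], "turn": [0, 0, 0], "fingers": 0.7},
  {"delta_pos": [0, 0, -0.15], "turn": [0, 0, 0], "fingers": 0.7},
])

```text
clock: 13.7
position: [0.396, -0.2988, 0.3233]
ee_rot: [0.609, 0.793, -0.0, -0.001]
ft_force: [0.8, -0.3, -3.1]
grip_width: 0.461
grasp_force: 61.5
```

Run:
```python
from h import *
plan([.5393,-.0128,.326],-1.6);plan([.5393,-.0128,.326],88.4)
c=camera("scene"); W=world(c); z=W[...,2]
m=(abs(W[...,0]-.397)<.06)&(abs(W[...,1]+.298)<.06)&(z>.12)&(z<.4)
v,u=np.argwhere(m).mean(0).astype(int); print(u,v)
cv2.imwrite("pics/leg.png",cv2.resize(c["color"][max(v-50,0):v+70,u-60:u+60,::-1],(600,600),interpolation=cv2.INTER_NEAREST))
print(np.round(np.array([W[m&(abs(z-h)<.003)].mean(0) for h in(.18,.19,.2,.21,.23)]),3))
hs=cv2.cvtColor(c["color"],cv2.COLOR_RGB2HSV); t=m&(z>.172)&(z<.215)&(W[...,2]>0); print(np.round(np.ptp(W[t],axis=0),3),t.sum())
```

```text
pos [ 0.396  -0.2988  0.3233] ytool 14.9 tilt 0.1 delta [ 0.2395  0.212  -0.0027] turn [-0.0016 -0.0009  0.2879] F [ 0.8 -0.3 -3.1] q7 0.81 w 0.461 g 61.5 t 13.7
pos [ 0.396  -0.2988  0.3233] ytool 14.9 tilt 0.1 delta [ 0.2395  0.212  -0.0027] turn [-5.0000e-04 -1.9000e-03 -1.2829e+00] F [ 0.8 -0.3 -3.1] q7 0.81 w 0.461 g 61.5 t 13.7
202 80
[[ 0.401 -0.294  0.18 ]
 [ 0.403 -0.292  0.19 ]
 [ 0.409 -0.293  0.2  ]
 [ 0.412 -0.294  0.21 ]
 [ 0.406 -0.286  0.23 ]]
[0.038 0.016 0.037] 44
```

View pics/leg.png

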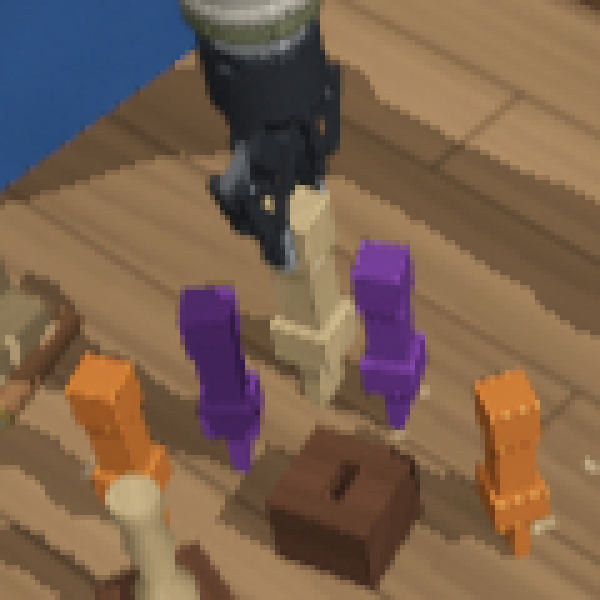

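The leg is held upright, and the emptied pocket shows at (345,482). The slot's long axis works out to about 15°, the same as the tool's y, and the depth extents (38 x 16 mm) agree. So the tenon's x lies along tool y, and the final tool-y angle is -1.6°.

Converted, 0.288 rad is 0.1833.

Call:
move_arm([
  {"delta_pos": [0.02, 0.018, 0], "turn": [0, 0, 0.0191], "fingers": 0.7},
  {"delta_pos": [0.055, 0.049, 0], "turn": [0, 0, 0.0446], "fingers": 0.7},
  {"delta_pos": [0.095, 0.084, 0], "turn": [0, 0, 0.0764], "fingers": 0.7},
  {"delta_pos": [0.135, 0.12, 0], "turn": [0, 0, 0.1082], "fingers": 0.7},
  {"delta_pos": [0.175, 0.155, 0], "turn": [0, 0, 0.1401], "fingers": 0.7},
  {"delta_pos": [0.21, 0.187, 0], "turn": [0, 0, 0.1655], "fingers": 0.7},
  {"delta_pos": [0.232, 0.207, 0], "turn": [0, 0, 0.1833], "fingers": 0.7},
  {"delta_pos": [0.238, 0.2115, 0], "turn": [0, 0, 0.1833], "fingers": 0.7},
  {"delta_pos": [0.238, 0.2115, 0.02], "turn": [0, 0, 0.1833], "fingers": 0.7},
  {"delta_pos": [0.238, 0.2115, 0.035], "turn": [0, 0, 0.1833], "fingers": 0.7},
  {"delta_pos": [0.238, 0.2115, 0.035], "turn": [0, 0, 0.1833], "fingers": 0.7},
  {"delta_pos": [0.238, 0.2115, 0.035], "turn": [0, 0, 0.1833], "fingers": 0.7},
])

```text
clock: 15.25
position: [0.5398, -0.0151, 0.2898]
ee_rot: [0.717, 0.697, 0.0, 0.0]
ft_force: [1.1, -0.1, -2.2]
grip_width: 0.462
grasp_force: 61.1
```

Run:
```python
from h import *
plan([.5393,-.0144,.286],-1.6)
c=wrist(); s=camera("scene"); pickle.dump((s,{k:v for k,v in c.items() if k!="plane"}),open("s5.pkl","wb"))
cv2.imwrite("pics/ins.png",np.hstack([cv2.resize(c["color"][60:300,130:390,::-1],(400,400)),cv2.resize(s["color"][110:210,190:290,::-1],(400,400),interpolation=cv2.INTER_NEAREST)]))
```

```text
pos [ 0.5398 -0.0151  0.2898] ytool -1.6 tilt 0.04 delta [ 0.0007 -0.0005  0.0038] turn [ 0.0006 -0.0002 -0.0006] F [ 1.1 -0.1 -2.2] q7 -0.03 w 0.462 g 61.1 t 15.25
```

View pics/ins.png

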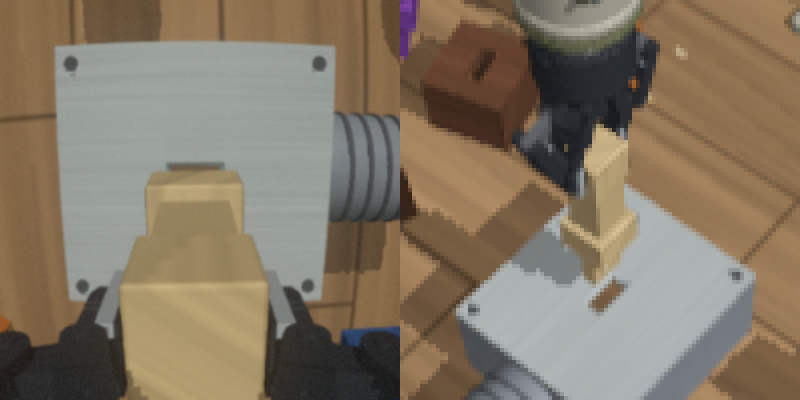

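Run:
```python
from h import *
s,w=pickle.load(open("s5.pkl","rb")); P=w["P"]; o=w["o"]; M=Ro.from_quat(o["ee_rot"]).as_matrix(); L=(P-o["position"])@M
hs=cv2.cvtColor(w["color"],cv2.COLOR_RGB2HSV); ok=(w["range_z"]>0)&(hs[...,1]>50)
for nm,z0,z1,hw in(("foot",.0,.012,.020),("foot2",.012,.022,.02),("shaft",.03,.06,.016),("block",.076,.1,.023)):
    m=ok&(L[...,2]>z0)&(L[...,2]<z1)&(abs(L[...,1])<.04)&(abs(L[...,0])<.05)
    q=L[m]; 
    if len(q): k=q[abs(q[:,0]-np.median(q[:,0]))<.004]; print(nm,len(q),"front tx-hw",np.round(np.median(k[:,0])-hw,4),"ty mid",np.round((k[:,1].min()+k[:,1].max())/2,4),"wid",np.round(np.ptp(k[:,1]),4),"slope",np.polyfit(k[:,1],k[:,0],1)[0].round(3))
for a in (.1,): 
    g=cv2.cvtColor(w["color"],cv2.COLOR_RGB2GRAY); X=[]
    for u,v in((70,64),(319,64),(83,286),(308,286)):
        u,v=int(130+u*.65),int(60+v*.6); t=np.s_[v-6:v+7,u-6:u+7]; m=g[t]<np.percentile(g[t],10); X.append(np.median(L[t][m],0))
    X=np.array(X); print(np.round(X,4),"centre tool",X.mean(0).round(4))
W=world(s); N=(W-o["position"])@M
# scene: block/shaft faces & tenon in scene camera
hs=cv2.cvtColor(s["color"],cv2.COLOR_RGB2HSV)
m=(abs(N[...,0])<.05)&(abs(N[...,1])<.05)&(hs[...,1]>50)
for nm,z0,z1 in(("shaft",.03,.06),("block",.078,.1),("tenon",.112,.15)):
    k=N[m&(N[...,2]>z0)&(N[...,2]<z1)]; print(nm,len(k),"tx",k[:,0].min().round(4),k[:,0].max().round(4),"ty",k[:,1].min().round(4),k[:,1].max().round(4))
```

```text
foot 629 front tx-hw 0.0012 ty mid -0.001 wid 0.0386 slope 0.018
foot2 74 front tx-hw 0.0012 ty mid -0.0005 wid 0.0355 slope 0.02
shaft 707 front tx-hw 0.0013 ty mid -0.0008 wid 0.0319 slope 0.017
block 371 front tx-hw 0.0014 ty mid -0.0008 wid 0.0435 slope 0.017
[[ 0.0814 -0.0889  0.1878]
 [ 0.0826  0.0869  0.1878]
 [-0.0744 -0.0884  0.1874]
 [-0.0742  0.0871  0.1879]] centre tool [ 0.0039 -0.0008  0.1877]
shaft 74 tx -0.015 0.0179 ty -0.0157 0.0169
block 67 tx -0.0207 0.0248 ty -0.02 0.0236
tenon 24 tx -0.0069 0.0084 ty -0.0122 0.0172
```

Converted, 0.012 rad is 0.0076.

Call:
move_arm([
  {"delta_pos": [0.0026, 0, 0.01], "turn": [0, 0, 0.0076], "fingers": 0.7},
  {"delta_pos": [0.0026, 0, 0.02], "turn": [0, 0, 0.0076], "fingers": 0.7},
  {"delta_pos": [0.0026, 0, 0.028], "turn": [0, 0, 0.0076], "fingers": 0.7},
  {"delta_pos": [0.0026, 0, 0.028], "turn": [0, 0, 0.0076], "fingers": 0.7},
  {"delta_pos": [0.0026, 0, 0.028], "turn": [0, 0, 0.0076], "fingers": 0.7},
])

```text
clock: 15.98
position: [0.5398, -0.0122, 0.2615]
ee_rot: [0.721, 0.693, 0.0, 0.0]
ft_force: [0.3, 0.2, -1.8]
grip_width: 0.464
grasp_force: 61.3
```

```bash
python3 -c "
from h import *
plan([.5393,-.012,.222],-1.6)"
```

```text
pos [ 0.5398 -0.0122  0.2615] ytool -2.3 tilt 0.01 delta [ 0.0002 -0.0006  0.0395] turn [ 0.0002 -0.0001 -0.0122] F [ 0.3  0.2 -1.8] q7 -0.05 w 0.464 g 61.3 t 15.97
```

Call:
move_arm([
  {"delta_pos": [0, 0, 0.004], "turn": [0, 0, 0], "fingers": 0.7},
  {"delta_pos": [0, 0, 0.007], "turn": [0, 0, 0], "fingers": 0.7},
  {"delta_pos": [0, 0, 0.01], "turn": [0, 0, 0], "fingers": 0.7},
  {"delta_pos": [0, 0, 0.013], "turn": [0, 0, 0], "fingers": 0.7},
  {"delta_pos": [0, 0, 0.013], "turn": [0, 0, 0], "fingers": 0.7},
])

```text
clock: 16.6
position: [0.5398, -0.0123, 0.2482]
ee_rot: [0.721, 0.693, -0.0, 0.0]
ft_force: [0.4, -0.3, -2.8]
grip_width: 0.458
grasp_force: 61.5
```

Call:
move_arm([
  {"delta_pos": [0, 0, 0.003], "turn": [0, 0, 0], "fingers": 0.7},
  {"delta_pos": [0, 0, 0.006], "turn": [0, 0, 0], "fingers": 0.7},
  {"delta_pos": [0, 0, 0.009], "turn": [0, 0, 0], "fingers": 0.7},
  {"delta_pos": [0, 0, 0.01], "turn": [0, 0, 0], "fingers": 0.7},
  {"delta_pos": [0, 0, 0.01], "turn": [0, 0, 0], "fingers": 0.7},
])

```text
clock: 17.23
position: [0.5396, -0.0122, 0.2381]
ee_rot: [0.721, 0.693, -0.0, -0.0]
ft_force: [0.4, -1.5, -3.3]
grip_width: 0.463
grasp_force: 61.4
```

Call:
move_arm([
  {"delta_pos": [0, 0, 0.004], "turn": [0, 0, 0], "fingers": 0.7},
  {"delta_pos": [0, 0, 0.008], "turn": [0, 0, 0], "fingers": 0.7},
  {"delta_pos": [0, 0, 0.012], "turn": [0, 0, 0], "fingers": 0.7},
  {"delta_pos": [0, 0, 0.016], "turn": [0, 0, 0], "fingers": 0.7},
  {"delta_pos": [0, 0, 0.016], "turn": [0, 0, 0], "fingers": 0.7},
  {"delta_pos": [0, 0, 0.016], "turn": [0, 0, 0], "fingers": 0.7},
  {"delta_pos": [0, 0, 0.016], "turn": [0, 0, 0], "fingers": 0.7},
  {"delta_pos": [0, 0, 0.016], "turn": [0, 0, 0], "fingers": 0.7},
])

```text
clock: 18.23
position: [0.5397, -0.0121, 0.2223]
ee_rot: [0.721, 0.693, -0.0, -0.0]
ft_force: [0.1, -1.2, -2.5]
grip_width: 0.456
grasp_force: 61.3
```

Run:
```python
from h import *
plan([.5393,-.012,.222],-1.6)
s=camera("scene"); cv2.imwrite("pics/end.png",cv2.resize(s["color"][110:260,190:370,::-1],(720,600)))
o=get_obs(); W=world(s); N=(W-o["position"])@Ro.from_quat(o["ee_rot"]).as_matrix(); hs=cv2.cvtColor(s["color"],cv2.COLOR_RGB2HSV)
x,y,z=np.moveaxis(W,-1,0); m=(abs(x-.54)<.035)&(abs(y+.012)<.035)&(hs[...,1]>50)&(z>.102)&(z<.2); print("lowest leg z",np.percentile(z[m],[1,5,10]).round(4))
```

```text
pos [ 0.5397 -0.0121  0.2223] ytool -2.3 tilt 0.01 delta [ 0.0001 -0.0004  0.0003] turn [-0.0002 -0.0001 -0.0121] F [ 0.1 -1.2 -2.5] q7 -0.03 w 0.456 g 61.3 t 18.23
lowest leg z [0.1194 0.1218 0.1251]
```

View pics/end.png

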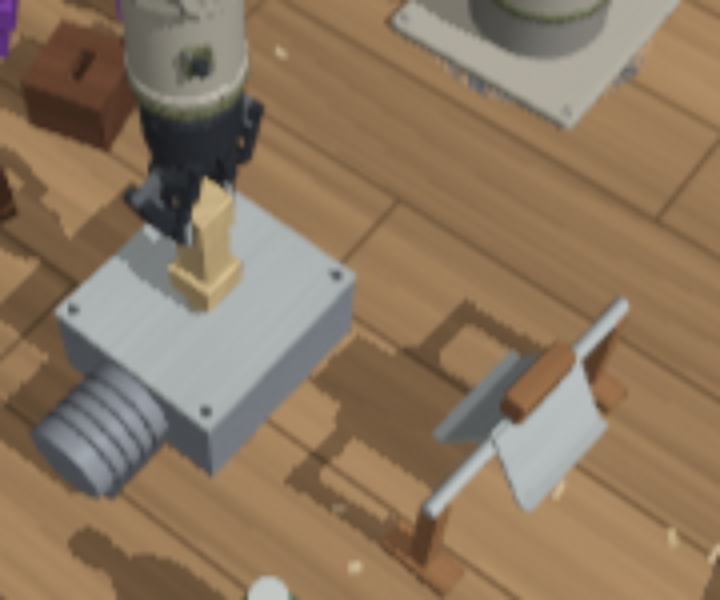

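The tenon is in the window (~205,300) with the shoulder about 17 mm clear of the plate. The wrist reads only the leg's weight, and the cover hangs level on the bar (~540,400). Handing in.

```bash
python3 -c "
from h import *
print(hand_in())"
```

```text
the job is handed in; nothing more can be done
None
```

The job is handed in with no verdict returned: the cover hangs level astride the middle of the bar, and the gripper holds the square leg upright and still, its tenon about 34 mm into the window and its shoulder about 17 mm clear.

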